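Third hand: hold the vial retaining bar down on its springs

ROBOT

A 7-joint arm with a two-finger parallel gripper is mounted at the origin on the work surface. World frame = base frame: x ahead of the robot, y to its left, z up, the work surface at z = 0. Lengths are in m, angles in rad, forces in N, time in s.
With the tool pointing down it reaches from about 0.4 to 0.9 m from the base axis. Payload 5.5 kg.
Tool frame: the origin (TCP) lies at the very end of the fingers, on their centre line; the grasp point (between the pads) lies 19 mm behind it; z points along the fingers, y is the line along which they close (so a half turn about z gives the same grasp; the last joint's range is limited). The gripper opens to 85 mm and grips with 20 to 120 N. Pads are 22 mm wide; open, the fingers measure 114 mm over their backs; the gripper's body (76 mm by 85 mm) begins 54 mm behind the grasp point. The pads swing forward as they close: fully open they stand 13 mm farther back than shut.
Start: joints at [1.462, 0.501, -0.427, 1.55, 0.221, 1.138, -0.21], TCP at [0.236, -0.606, 0.231] pointing down, gripper open.
Joint ranges: [-2.88, 2.88], [-0.31, 2.03], [-1.54, 1.56], [0.2, 2.42], [-1.41, 4.55], [0.19, 2.02], [-2.57, 2.57]. Speed limits (rad/s): [2.57, 2.57, 3.14, 3.14, 3.14, 3.14, 3.14].

INTERFACE

Orientations are given as a rotation vector (axis times angle).
In Python, from station import bot gives the robot as it stands.
- The arm moves only by the shell command python3 -m inch 'ROWS' [FORCE]. ROWS is a JSON object of lists of equal length, an entry for each row: "hand": the opening, from 0 (shut) to 1 (fully open); "travel": the shift along the tool's x, y, z in mm, a list of three; "rot": the turn, a rotation vector about the tool's x, y, z in units of 6 degrees (1.0 is 6 degrees), a list of three. In form: {"hand": [hand, ...], "travel": [[dx, dy, dz], ...], "rot": [[rx, ry, rz], ...]}. A call has 1 to 10 rows; each row shifts and turns the commanded pose from where the row before left it, along the tool's axes as they then stand; what a row does not reach is not made up. A row lasts 1/8 s, in which the tool goes at most 62.5 mm and 10.7 degrees, less where a joint would pass 70% of its speed; a pose out of reach is approached as far as the arm can. A call is refused whole if a number of a shift passes 62.5 or a number of a turn 1, either way. A call with a gripper value outside its range is refused whole. The fingers move at their own pace and stop on an object; FORCE is the grip in N (left out, the last holds). Time passes only in rows, so rows that do not move let the fingers close. It gives the time, the measured TCP pose, the force, the opening and the grip force at its end, in the units of the state.
- bot.sense(): the state, without advancing time (a new reading comes with each control period).
- bot.camera(name): name is "side" or "top"; returns a dict with "frame" (420x560x3 uint8, red, green, blue), "z_map" (420x560 float32, m along the optical axis (not along the pixel's ray), 0 where there is no reading), "mtx" (3x3 intrinsics, pixels), "rvec" (rotation vector, rad) and "tvec" (3), from world to camera coordinates, as OpenCV has them. Camera axes: x right, y down, z forward; pixel columns grow to the right and rows downward; lengths in m; the calibration is good to about 2 mm. A picture is of the moment at which its call begins.
- bot.close_job(): hands the job in; it is judged then, once.
Trained networks look in the newest picture that a camera, given by its name, has taken for a name from the list of things; names that differ only in an ending like _2 or _b are one class to them, and where a whole thing is asked for, a point or a joint stands for the part that bears it (a point fixed in the world has none). Each returns a list of dicts, best first, with "p" (0 to 1); they miss things now and then, are a little off and sometimes report something else, mostly with a low value. They report only what shows in the picture. A call takes as long as a camera call.
- bot.silhouettes(thing, camera): "mask" (420x560 bool, what is visible of it) and "bbox" ([left, top, right, bottom] in pixels, round what is visible of it).
The state is a dict: "t": time; "joint_positions": joint angles; "dq": joint speeds; "joint_efforts": joint torques, N m; "tool_pos": TCP position; "tcp_rot": TCP orientation; "force": force on the tool from outside, world axes, zero at the start; "torque": the same for the moment, N m; "finger_gap": finger opening in m; "gripper_force": force on a finger pad.
Only numpy, scipy, OpenCV 4.12 (cv2) and the standard library are available. Lean on these libraries where they do the work, as an engineer would, in place of code of your own. Each camera call takes 0.05 s, during which the arm holds its last target. There are 200 camera calls.

TASK

Lay the loose retaining bar, handle up, across the two sprung saddles of the vial clamp station, centred so that the slot at each end lies over its saddle, and let go of it. Then push straight down on the middle of the handle with a steady 10 newtons or so, so that both saddles sink evenly part of the way, keep it so for a second or two, and finish the program while still holding it down: a colleague will put in the screws. Never push so far that the bar comes down on the vial caps, and leave the other things on the bench where they are.

Things in the scene. Friction and masses are not known exactly. Their poses are not given: they have to be found in the camera images.
- bar: Loose retaining bar, 0.27 kg (+-20 %): flat aluminium bar 30 mm (its x) by 300 mm (its y) by 10 mm thick; an orange handle block stands on its middle, 22 mm (x) by 50 mm (y) by 32 mm high (top 42 mm above the underside). A dark slot mark 120 mm from the middle near each end. Origin: centre of the underside, z up. Starts flat on the bench, handle up. End for end it is the same.
- station: Vial clamp station, fixed: aluminium base plate 130 mm (its x) by 340 mm (its y) by 12 mm, a grey block in the middle with a row of five glass vials along y, white caps (tops 95 mm above the bench), and a blue post at either end, 120 mm from the middle, each carrying a sprung steel saddle. Origin: centre of the plate's underside, on the bench; z up.
- saddle_a: Steel saddle, 46 by 46 mm, on the post at the station's +y end: a trough along the station's y in which the bar lies lengthwise. Origin: middle of the trough's floor, where the bar's underside rests, 113 mm above the bench when free. The floor is 35 mm wide between two cheeks that lean outwards (47 mm apart at their tops, 14 mm above the floor).
- saddle_b: The same on the post at the -y end. Each saddle slides straight down, up to 20 mm, against its own spring: 0.3 N to start, then 0.6 N per mm. The bar's weight sinks both by about 2 mm; a 10 N push on its middle sinks both about 8 mm more (each then carries about 6.3 N). At 18 mm down the bar meets the vial caps.
- knob_a: Bystander: blue star knob 40 mm across, 20 mm high with its steel stub, lying on the station's base plate beside the row of vials. Origin: centre of the underside.
- knob_b: Bystander: the second blue star knob, also on the base plate.
- jar: Bystander: small reagent jar with a white lid, 48 mm across, 70 mm high, on the bench near the robot. Origin: centre of the underside.
- bottle: Bystander: white bottle with a red cap, 66 mm across, 170 mm high, at the far side of the bench. Origin: centre of the underside.
- beaker: Bystander: glass beaker 70 mm across, 80 mm high, at the far side of the bench. Origin: centre of the underside.
- rack: Bystander: steel wire tube rack 84 by 184 by 84 mm with three capped tubes, at the far side of the bench. Origin: centre of the underside.

How it is judged:
On the way, in this order (a step that is already met when the one before it is completed fails the run):
1. the bar lies centred across both saddles, let go of (angle between the y axis of bar and the y axis of station, either way round below 0.05 rad and angle between the z axis of bar and the z axis of station, either way round below 0.06 rad and y of bar in the frame of station between -0.012 and 0.012 m and x of bar in the frame of station between -0.008 and 0.008 m and contact force between bar and saddle_a between 0.4 and 3 N and contact force between bar and saddle_b between 0.4 and 3 N and contact force between each of the arm, the fingers and bar below 0.1 N), for 0.3 s.
2. the bar is pushed down on both saddles with a force in the band, steadily (angle between the y axis of bar and the y axis of station, either way round below 0.05 rad and angle between the z axis of bar and the z axis of station, either way round below 0.06 rad and y of bar in the frame of station between -0.012 and 0.012 m and x of bar in the frame of station between -0.008 and 0.008 m and contact force between bar and saddle_a between 4 and 9 N and contact force between bar and saddle_b between 4 and 9 N and contact force between the fingers and bar above 3 N), for 0.5 s.
At the end, for the whole second after the job is handed in: Through the last second the fingers push on the bar (over 3 N), each saddle carries 4 to 9 N (bar weight included), and the bar lies still across both, within 12 mm of centred lengthwise, 8 mm across, 0.05 rad of the station's long axis, and level within 0.06 rad (all of step 2 and linear speed of bar below 0.01 m/s); the arm keeps its last pose, push and grip.
It fails at once if the bar was pushed down almost on to the vial caps (a saddle 17 mm or more down) (height (world z) of any of saddle_a, saddle_b below 0.096 m).
It fails at once if a bystander was moved more than 30 mm (distance of any of knob_a, knob_b, jar, bottle, beaker, rack from where it was at the start of the episode above 0.03 m).
It also fails if it takes over 56 s, if anything falls off the work surface, if the arm or the gripper's body presses on something with over 40 N, if the wrist force passes 120 N, or if a joint passes its speed limit or range.

## Working session

There is one attempt and no reset: what is moved stays moved. The work goes in short steps, Python scripts to look and compute and a shell command to move; the robot and the scene stay as the last step left them, time stands still between calls to the robot, and variables do not carry over. Pictures are saved under pics/ and viewed, at most 10 in all, crops included, and the job is handed in when it is done.

```bash
mkdir -p pics; cat > h.py <<'E'
import numpy as np, cv2
from station import bot
def cloud(c, m=None):
    z=c["z_map"]; v,u=np.nonzero((z>0) if m is None else (m&(z>0)))
    d=z[v,u]; K=c["mtx"]
    p=np.stack([(u-K[0,2])/K[0,0]*d,(v-K[1,2])/K[1,1]*d,d],1)
    R=cv2.Rodrigues(np.array(c["rvec"],float))[0]
    return (p-np.array(c["tvec"]).ravel())@R
E
python3 - <<'E'
from h import *
s=bot.sense(); print({k:np.round(v,3).tolist() for k,v in s.items()})
ims=[]
for n in("top","side"):
    c=bot.camera(n); cv2.imwrite(f"pics/{n}0.png",c["frame"][:,:,::-1])
    for t in("bar","station","saddle_a","knob_a","jar"):
        for r in bot.silhouettes(t,n)[:3]:
            P=cloud(c,r["mask"])
            if len(P)==0: continue
            print(n,t,round(r["p"],2),r["bbox"],len(P),"med",np.median(P,0).round(3),"lo",np.percentile(P,3,0).round(3),"hi",np.percentile(P,97,0).round(3))
E
```

```text
{'t': 0.0, 'joint_positions': [1.462, 0.502, -0.427, 1.551, 0.221, 1.138, -0.21], 'dq': [-0.0, -0.0, 0.0, 0.001, -0.002, -0.0, 0.001], 'joint_efforts': [0.001, -56.951, -5.816, -28.094, 0.011, 0.012, 0.0], 'tool_pos': [0.236, -0.605, 0.23], 'tcp_rot': [-3.086, -0.58, 0.0], 'force': [-0.438, -0.327, -0.476], 'torque': [-0.007, 0.003, -0.033], 'gripper_force': 0.0, 'finger_gap': 0.085}
top bar 0.82 [173.5, 195.5, 192.1, 308.1] 1403 med [0.483 0.24  0.011] lo [0.349 0.223 0.005] hi [0.628 0.259 0.044]
top station 0.86 [296.5, 198.1, 437.7, 281.6] 6380 med [ 0.506 -0.233  0.015] lo [ 0.428 -0.38   0.009] hi [ 0.591 -0.078  0.124]
top saddle_a 0.9 [409.1, 206.4, 439.5, 236.4] 522 med [ 0.542 -0.35   0.114] lo [ 0.515 -0.378  0.049] hi [ 0.571 -0.326  0.129]
top saddle_a 0.68 [315.3, 238.4, 337.3, 260.1] 476 med [ 0.481 -0.119  0.115] lo [ 0.455 -0.143  0.109] hi [ 0.508 -0.096  0.13 ]
top knob_a 0.52 [389.5, 206.8, 401.7, 218.3] 129 med [ 0.576 -0.309  0.025] lo [ 0.562 -0.325  0.02 ] hi [ 0.59  -0.295  0.034]
top knob_a 0.51 [315.6, 236.9, 339.5, 262.8] 481 med [ 0.48  -0.12   0.115] lo 
[... 228 characters left out ...]
0.409 0.011 0.07 ] lo [ 0.39  -0.009  0.039] hi [0.43  0.031 0.074]
side bar 0.93 [176.0, 193.8, 273.2, 217.8] 866 med [0.488 0.228 0.009] lo [ 0.354  0.215 -0.001] hi [0.632 0.256 0.041]
side station 0.64 [205.0, 222.6, 329.3, 378.8] 8411 med [ 0.509 -0.312  0.023] lo [ 0.437 -0.405  0.007] hi [ 0.597 -0.11   0.12 ]
side saddle_a 0.81 [273.7, 283.4, 307.7, 317.3] 718 med [ 0.55  -0.359  0.113] lo [ 0.52  -0.382  0.107] hi [ 0.573 -0.33   0.127]
side saddle_a 0.61 [220.7, 222.4, 251.0, 249.0] 405 med [ 0.49  -0.128  0.113] lo [ 0.458 -0.151 -0.   ] hi [0.527 0.106 0.127]
side jar 0.56 [195.3, 227.3, 209.5, 251.1] 457 med [ 0.411 -0.011  0.043] lo [ 0.393 -0.017  0.008] hi [0.43  0.016 0.07 ]
```

View pics/top0.png

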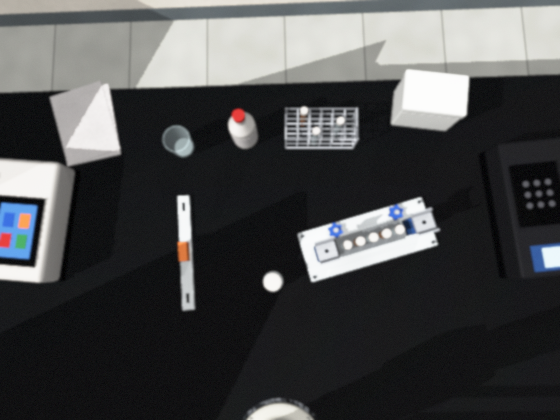

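View pics/side0.png

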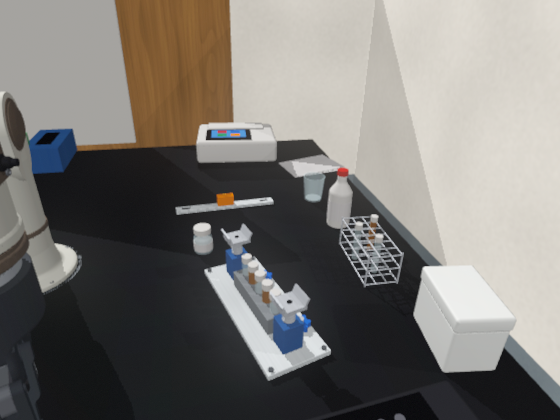

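The top view shows the bar lying nearly along world x, with its handle at (183,251). The station has saddles at (327,250) and (424,222), and the jar sits between them at (273,281). The side view agrees. Next I fit the poses.

```bash
python3 - <<'E'
from h import *
for n in("top","side"):
    c=bot.camera(n)
    P=cloud(c)
    def rect(m,t):
        q=(P[m][:,:2]*1000).astype(np.float32); r=cv2.minAreaRect(q); print(n,t,len(q),np.round(r[0],1),np.round(r[1],1),round(r[2],1),"mean",q.mean(0).round(1),"z",np.median(P[m][:,2]).round(4)); return r
    near=(P[:,0]>.32)&(P[:,0]<.66)&(abs(P[:,1]-.235)<.05)
    rect(near&(P[:,2]>.0075)&(P[:,2]<.06),"bar"); 
    m=near&(P[:,2]>.007)&(P[:,2]<.02); rect(m,"bartop")
    q=P[m][:,:2]; d=np.linalg.svd(q-q.mean(0),full_matrices=False)[2][0]; print("bar dir deg",np.degrees(np.arctan2(d[1],d[0]))%180)
    rect(near&(P[:,2]>.037)&(P[:,2]<.06),"handle")
    C=[]
    for t,(x,y) in (("a",(.482,-.12)),("b",(.545,-.352))):
        m=(np.hypot(P[:,0]-x,P[:,1]-y)<.045)&(P[:,2]>.104)&(P[:,2]<.14)
        C.append(np.array(rect(m,"saddle "+t)[0]))
    d=C[0]-C[1]; print("sta centre",(C[0]+C[1])/2,"len",np.hypot(*d),"y-axis deg",np.degrees(np.arctan2(d[1],d[0])))
    m=(abs(P[:,0]-.51)<.14)&(abs(P[:,1]+.24)<.22)&(P[:,2]>.008)&(P[:,2]<.016)
    rect(m,"plate")
    m=(abs(P[:,0]-.51)<.06)&(abs(P[:,1]+.236)<.085)&(P[:,2]>.09)&(P[:,2]<.1); rect(m,"caps")
R=cv2.Rodrigues(np.array(bot.sense()["tcp_rot"]))[0]; print(R.round(3))
E
```

```text
top bar 1322 [487.2 237.4] [302.4  40. ] 3.4 mean [484.9 240.5] z 0.0116
top bartop 1129 [489.5 243.5] [ 88.2 304.4] 85.3 mean [484.3 240.6] z 0.0111
bar dir deg 3.063945773945477
top handle 171 [488.8 241.2] [49.1 22.6] 1.3 mean [488.1 241.1] z 0.043
top saddle a 474 [ 479.6 -119.4] [55.6 46.3] 15.2 mean [ 479.3 -119.2] z 0.1149
top saddle b 498 [ 542.3 -350.9] [55.5 47.9] 14.9 mean [ 542.  -349.9] z 0.1143
sta centre [ 510.93240356 -235.14456177] len 239.79014840768176 y-axis deg 105.15573496497906
top plate 3554 [ 510.8 -234.9] [130.  339.8] 15.2 mean [ 504.4 -227.4] z 0.0125
top caps 322 [ 510.6 -235.4] [ 21.2 152.6] 14.5 mean [ 511.  -235.8] z 0.0952
side bar 592 [493.  235.6] [300.3  35.4] 2.8 mean [488.9 232.5] z 0.01
side bartop 463 [493.  235.7] [300.3  35.6] 2.9 mean [489.5 233.3] z 0.0093
bar dir deg 3.119473164190282
side handle 66 [492.8 235.1] [47.9 23.3] 6.0 mean [492.3 233.7] z 0.0405
side saddle a 397 [ 483.5 -124.6] [55.6 50. ] 14.4 mean [ 486.3 -128.1] z 0.1129
side saddle b 744 [ 545.4 -355.5] [55.9 48.7] 16.2 mean [ 548.4 -358.2] z 0.113
sta centre [ 514.47241211 -240.02323151] len 239.07547784318703 y-axis deg 105.01778716362072
side plate 3734 [ 514.2 -240. ] [131.2 342.1] 15.0 mean [ 506.7 -297.3] z 0.0115
side caps 342 [ 514.1 -239.5] [ 22.  154.9] 15.2 mean [ 514.7 -242.5] z 0.0943
[[ 0.932  0.363  0.   ]
 [ 0.363 -0.932 -0.   ]
 [ 0.     0.    -1.   ]]
```

```bash
python3 -m inch '{"hand":[1,1,1,1,1,1,1,1,1,1],"travel":[[0,0,0],[0,0,0],[0,0,0],[50,-40,0],[50,-40,0],[50,-40,0],[50,-40,0],[50,-40,0],[50,-40,0],[0,-50,0]],"rot":[[0,0,1],[0,0,1],[0,0,1],[0,0,0],[0,0,0],[0,0,0],[0,0,0],[0,0,0],[0,0,0],[0,0,0]]}' 40; python3 -c "
from station import bot;s=bot.sense();print(s['joint_positions'],s['tool_pos'],s['tcp_rot'])"
```

```text
t: 1.95
tool_pos: [0.516, -0.3018, 0.2313]
tcp_rot: [-3.139, -0.096, -0.005]
force: [-0.4, 0.6, 0.4]
finger_gap: 0.0855
gripper_force: 0.0
[ 0.86407237  0.41538619 -0.49156433  1.68769699  0.21358839  1.09012546
 -1.20044647] [ 0.51602523 -0.30182138  0.23126425] [-3.13879642 -0.09620826 -0.00509119]
```

```bash
python3 -m inch '{"hand":[1,1,1,1,1,1,1,1,1,1],"travel":[[0,0,0],[0,0,0],[0,0,0],[0,0,0],[0,0,0],[0,0,0],[0,0,0],[0,0,0],[0,0,0],[0,0,0]],"rot":[[0,0,-1],[0,0,-1],[0,0,-1],[0,0,-1],[0,0,-1],[0,0,-1],[0,0,-1],[0,0,-1],[0,0,-1],[0,0,-1]]}'
python3 -m inch '{"hand":[1,1,1,1,1,1,1,1,1,1],"travel":[[0,0,0],[0,0,0],[0,0,0],[0,0,0],[0,0,0],[0,0,0],[0,0,0],[0,0,0],[0,0,0],[0,0,0]],"rot":[[0,0,-1],[0,0,-1],[0,0,-1],[0,0,-1],[0,0,-1],[0,0,-1],[0,0,-1],[0,0,-1],[0,0,-1],[0,0,-1]]}'
python3 -m inch '{"hand":[1,1,1,1,1,1,1,1,1,1],"travel":[[0,0,0],[0,0,0],[0,0,0],[0,0,0],[0,0,0],[0,0,0],[0,0,0],[0,0,0],[0,0,0],[0,0,0]],"rot":[[0,0,-1],[0,0,-1],[0,0,-1],[0,0,-1],[0,0,-1],[0,0,-1],[0,0,-1],[0,0,-1],[0,0,-1],[0,0,-1]]}'
cat >> h.py <<'E'
def go(x,y,z,yaw):
    """remaining move in tool axes (mm), yaw turn in units, tool assumed near vertical"""
    s=bot.sense(); R=cv2.Rodrigues(np.array(s["tcp_rot"]))[0]
    yw=np.degrees(np.arctan2(R[1,0],R[0,0])); dy=(yaw-yw+180)%360-180
    print("pos",np.round(s["tool_pos"],4),"yaw",round(yw,2),"tilt",R[:2,2].round(4),"F",np.round(s["force"],2),"J",np.round(s["joint_positions"],2))
    print("travel",(R.T@(np.array([x,y,z])-s["tool_pos"])*1000).round(1),"rotz units",round(-dy/6,2))
E
python3 -c "
from h import *
go(.491,.238,.231,183.1)"
```

```text
t: 3.2
tool_pos: [0.5121, -0.305, 0.2314]
tcp_rot: [2.671, 1.653, 0.0]
force: [-0.4, -0.5, -0.2]
finger_gap: 0.0853
gripper_force: 0.0
t: 4.45
tool_pos: [0.5121, -0.3051, 0.2314]
tcp_rot: [1.487, 2.767, -0.0]
force: [-0.7, -0.0, -0.9]
finger_gap: 0.0853
gripper_force: 0.0
t: 5.7
tool_pos: [0.5121, -0.3052, 0.2314]
tcp_rot: [0.095, -3.14, 0.0]
force: [1.1, 0.6, -0.0]
finger_gap: 0.0855
gripper_force: 0.0
pos [ 0.5121 -0.3052  0.2314] yaw -176.53 tilt [ 0.     -0.0003] F [ 1.14  0.56 -0.03] J [ 1.3   0.65 -1.16  1.68  0.63  1.24  1.62]
travel [-1.190e+01  5.435e+02  2.000e-01] rotz units 0.06
```

```bash
python3 -m inch '{"hand":[1,1,1,1,1,1,1,1,1,1],"travel":[[-2,54,0],[-2,54,0],[-1,54,0],[-1,54,0],[-1,54,0],[-1,54,0],[-1,54,0],[-1,54,0],[-1,54,0],[-1,57,0]],"rot":[[0,0,0],[0,0,0],[0,0,0],[0,0,0],[0,0,0],[0,0,0],[0,0,0],[0,0,0],[0,0,0],[0,0,0]]}'
python3 -m inch '{"hand":[1,1,1],"travel":[[0,0,30],[0,0,30],[0,0,20]],"rot":[[0,0,0],[0,0,0],[0,0,0]]}'
python3 - <<'E'
from h import *
go(.491,.238,.016,183.1)
a=bot.camera("top")["frame"]; b=bot.camera("side")["frame"]
A=cv2.resize(a[180:320,120:260],(400,400)); B=cv2.resize(b[130:240,150:300],(400,400))
cv2.imwrite("pics/near.png",np.hstack([A,B])[:,:,::-1])
E
```

```text
t: 6.95
tool_pos: [0.4931, 0.239, 0.2314]
tcp_rot: [-0.088, 3.14, -0.001]
force: [1.3, -0.5, 0.5]
finger_gap: 0.0852
gripper_force: 0.0
t: 7.32
tool_pos: [0.4925, 0.2376, 0.15]
tcp_rot: [0.091, -3.139, 0.001]
force: [0.2, 0.1, 0.6]
finger_gap: 0.0849
gripper_force: 0.0
pos [0.4925 0.2376 0.15  ] yaw -176.69 tilt [-0.0008 -0.0007] F [0.22 0.12 0.59] J [ 0.3   0.63 -1.07  1.87  0.64  1.04  0.59]
travel [  1.4   0.6 134. ] rotz units 0.04
```

View pics/near.png

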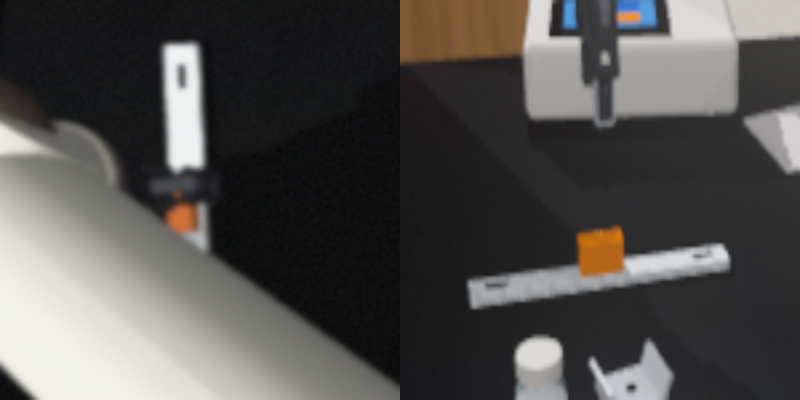

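The fingers straddle the handle line. They can go down and grip.

```bash
python3 -m inch '{"hand":[1,1,1,1,1,0,0,0,0,0],"travel":[[1,0,45],[0,0,45],[0,0,30],[0,0,12],[0,0,0],[0,0,0],[0,0,0],[0,0,0],[0,0,0],[0,0,0]],"rot":[[0,0,0],[0,0,0],[0,0,0],[0,0,0],[0,0,0],[0,0,0],[0,0,0],[0,0,0],[0,0,0],[0,0,0]]}' 60
python3 -m inch '{"hand":[0,0,0,0],"travel":[[0,0,0],[0,0,-5],[0,0,-20],[0,0,-25]],"rot":[[0,0,0],[0,0,0],[0,0,0],[0,0,0]]}'
python3 - <<'E'
from h import *
go(.5127,-.2376,.23,105.1)
a=bot.camera("top")["frame"]; b=bot.camera("side")["frame"]
A=cv2.resize(a[180:320,120:260],(400,400)); B=cv2.resize(b[130:240,150:300],(400,400))
cv2.imwrite("pics/grasp.png",np.hstack([A,B])[:,:,::-1])
E
```

```text
t: 8.68
tool_pos: [0.4924, 0.2384, 0.0201]
tcp_rot: [-0.091, 3.139, 0.001]
force: [0.4, 0.3, 6.3]
finger_gap: 0.0208
gripper_force: 60.1
t: 9.18
tool_pos: [0.4912, 0.2376, 0.0701]
tcp_rot: [0.091, -3.139, 0.001]
force: [0.0, -0.2, -2.1]
finger_gap: 0.0205
gripper_force: 59.0
pos [0.4912 0.2376 0.0701] yaw -176.68 tilt [-0.0014 -0.0004] F [ 0.03 -0.23 -2.09] J [ 0.23  0.73 -0.96  1.92  0.76  0.91  0.51]
travel [   6.3 -475.7 -159.7] rotz units 13.04
```

View pics/grasp.png

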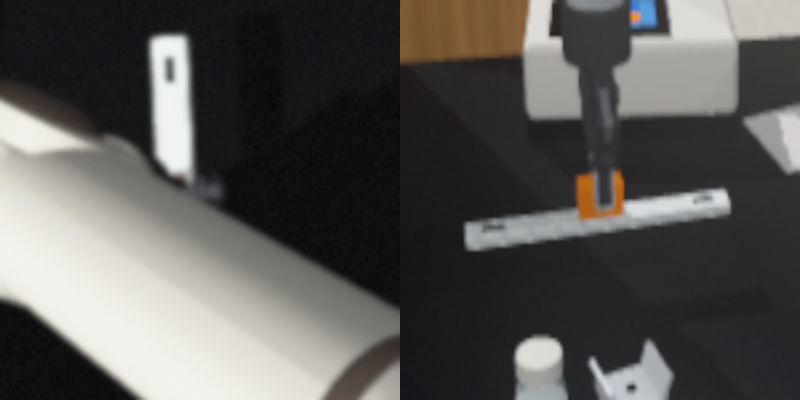

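```bash
python3 -m inch '{"hand":[0,0,0,0,0,0,0,0,0,0],"travel":[[0,0,-50],[0,0,-55],[0,0,-55],[0,-35,0],[1,-50,0],[1,-50,0],[1,-50,0],[1,-50,0],[1,-50,0],[1,-50,0]],"rot":[[0,0,0],[0,0,0],[0,0,0],[0,0,0],[0,0,0],[0,0,0],[0,0,0],[0,0,0],[0,0,0],[0,0,0]]}'
python3 -m inch '{"hand":[0,0,0,0,0,0,0,0,0,0],"travel":[[0,-50,0],[0,-50,0],[0,-41,0],[0,0,0],[0,0,0],[0,0,0],[0,0,0],[0,0,0],[0,0,0],[0,0,0]],"rot":[[0,0,0],[0,0,0],[0,0,0],[0,0,0.5],[0,0,1],[0,0,1],[0,0,1],[0,0,1],[0,0,1],[0,0,1]]}'
python3 -m inch '{"hand":[0,0,0,0,0,0,0,0],"travel":[[0,0,0],[0,0,0],[0,0,0],[0,0,0],[0,0,0],[0,0,0],[0,0,0],[0,0,0]],"rot":[[0,0,1],[0,0,1],[0,0,1],[0,0,1],[0,0,1],[0,0,1],[0,0,0.5],[0,0,0]]}'
cat > bar.py <<'E'
from h import *
go(.5127,-.2376,.16,105.1)
for n in("top","side"):
    c=bot.camera(n); P=cloud(c); 
    z=bot.sense()["tool_pos"][2]-.01   # bar top height
    m=(np.hypot(P[:,0]-.512,P[:,1]+.237)<.165)&(abs(P[:,2]-z)<.006)
    u=np.array([np.cos(np.radians(105.1)),np.sin(np.radians(105.1))]);w=np.array([u[1],-u[0]])
    ctr=np.array([.5109,-.2351]) if n=="top" else np.array([.5145,-.2400])
    q=P[m][:,:2]-ctr; a=q@u; b=q@w
    print(n,len(q),"along",np.percentile(a,[.5,99.5]).round(4),"across",np.percentile(b,[2,98]).round(4))
    for s in(a<-.06,a>.06):
        if s.sum()>20: print("  end n",s.sum(),"across mid",np.percentile(b[s],[3,97]).mean().round(4),"z",np.median(P[m][s,2]).round(4))
    cv2.imwrite(f"pics/b_{n}.png",cv2.resize(c["frame"][170:400,180:460] if n=="side" else c["frame"][170:310,270:470],(400,330))[:,:,::-1])
a=[cv2.imread(f"pics/b_{n}.png") for n in("top","side")]
import sys; cv2.imwrite(f"pics/{sys.argv[1]}.png",np.hstack(a))
E
python3 bar.py over
```

```text
t: 10.52
tool_pos: [0.5045, -0.0988, 0.229]
tcp_rot: [0.09, -3.14, 0.001]
force: [-0.2, 0.6, -2.3]
finger_gap: 0.0206
gripper_force: 59.7
t: 11.78
tool_pos: [0.5127, -0.2376, 0.2288]
tcp_rot: [-0.968, -2.988, 0.0]
force: [-0.6, 0.0, -2.6]
finger_gap: 0.0208
gripper_force: 59.7
t: 12.78
tool_pos: [0.5128, -0.2376, 0.2289]
tcp_rot: [-1.905, -2.498, 0.001]
force: [0.4, -0.5, -2.1]
finger_gap: 0.021
gripper_force: 59.7
pos [ 0.5128 -0.2376  0.2289] yaw 105.34 tilt [-0.0008  0.    ] F [ 0.39 -0.47 -2.09] J [ 1.06  0.45 -0.87  1.76  0.38  1.11  0.33]
travel [ 0.  -0.  68.9] rotz units 0.04
top 900 along [0.0092 0.1518] across [-0.0142  0.0147]
  end n 631 across mid 0.0002 z 0.2196
side 1225 along [-0.1475  0.15  ] across [-0.0145  0.0144]
  end n 626 across mid 0.0005 z 0.2181
  end n 231 across mid -0.0041 z 0.2183
```

View pics/over.png

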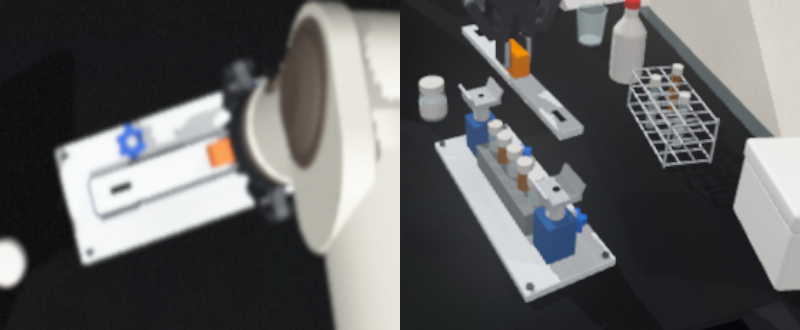

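Held level and centred over the station to within about 1 mm. Next I lower it and check again just above the floors.

```bash
python3 -m inch '{"hand":[0,0,0,0,0,0],"travel":[[0,0,30],[0,0,30],[0,0,20],[0,0,8],[0,0,4],[0,0,0]],"rot":[[0,0,0],[0,0,0],[0,0,0],[0,0,0],[0,0,0],[0,0,0]]}'
python3 bar.py low
```

```text
t: 13.62
tool_pos: [0.5138, -0.2378, 0.1379]
tcp_rot: [1.905, 2.497, 0.0]
force: [0.7, 0.3, -1.1]
finger_gap: 0.0209
gripper_force: 59.7
pos [ 0.5138 -0.2378  0.1379] yaw 105.31 tilt [ 0.001  -0.0004] F [ 0.73  0.31 -1.06] J [ 1.    0.56 -0.8   1.84  0.49  0.95  0.25]
travel [  0.5  -1.  -22.1] rotz units 0.04
top 850 along [0.0096 0.1511] across [-0.026   0.0256]
  end n 629 across mid -0.0001 z 0.1283
side 1290 along [-0.1475  0.1463] across [-0.0264  0.0255]
  end n 761 across mid -0.0004 z 0.1272
  end n 185 across mid -0.0012 z 0.127
```

View pics/low.png

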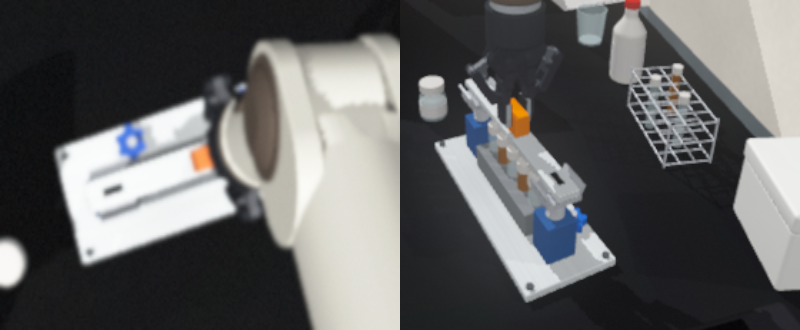

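The bar sits in both troughs, with the slots over the saddles. I lower the last few millimetres and release.

```bash
python3 -m inch '{"hand":[0,0,0,1,1,1,1,1,1,1],"travel":[[0,0,3],[0,0,3],[0,0,0],[0,0,0],[0,0,0],[0,0,0],[0,0,-15],[0,0,-25],[0,0,-25],[0,0,0]],"rot":[[0,0,0],[0,0,0],[0,0,0],[0,0,0],[0,0,0],[0,0,0],[0,0,0],[0,0,0],[0,0,0],[0,0,0]]}'
sed -i 's/^    z=.*/    z=.121/' bar.py; python3 bar.py rel
python3 -c "
from h import *
c=bot.camera('side'); P=cloud(c); m=(np.hypot(P[:,0]-.514,P[:,1]+.24)<.03)&(P[:,2]>.14)&(P[:,2]<.16); print(m.sum(), np.percentile(P[m],[3,50,97],axis=0).round(4))"
```

```text
t: 14.98
tool_pos: [0.5151, -0.2382, 0.1992]
tcp_rot: [1.903, 2.494, 0.001]
force: [0.8, -0.9, 0.5]
finger_gap: 0.0854
gripper_force: 0.0
pos [ 0.5151 -0.2382  0.1992] yaw 105.3 tilt [ 0.0044 -0.0024] F [ 0.83 -0.9   0.48] J [ 1.04  0.49 -0.85  1.79  0.42  1.05  0.3 ]
travel [ 1.3 -2.3 39.2] rotz units 0.03
top 880 along [-0.0115  0.1509] across [-0.0252  0.0238]
  end n 636 across mid -0.0006 z 0.1222
side 1657 along [-0.1483  0.1478] across [-0.0261  0.0251]
  end n 851 across mid -0.0005 z 0.1211
  end n 413 across mid -0.0004 z 0.121
270 [[ 0.5001 -0.2633  0.1407]
 [ 0.5142 -0.2459  0.1521]
 [ 0.529  -0.2166  0.1542]]
```

View pics/rel.png

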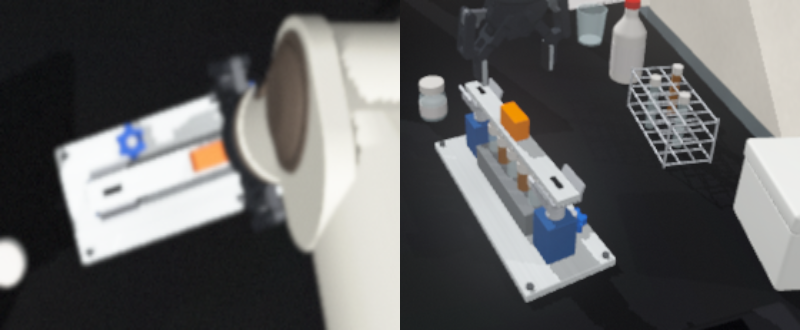

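Released. The bar lies level and centred on both saddles, with the handle top at about 0.153 m. Next I shut the fingers and approach the handle.

```bash
python3 -m inch '{"hand":[0,0,0,0,0,0,0,0,0,0],"travel":[[1,-1,0],[0,-1,0],[0,0,0],[0,0,0],[0,0,0],[0,0,0],[0,0,15],[0,0,15],[0,0,5],[0,0,0]],"rot":[[0,0,0],[0,0,0],[0,0,0],[0,0,0],[0,0,0],[0,0,0],[0,0,0],[0,0,0],[0,0,0],[0,0,0]]}'
python3 -c "
from h import *
go(.5127,-.2376,.145,105.1)"
```

```text
t: 16.38
tool_pos: [0.5107, -0.237, 0.1605]
tcp_rot: [-1.905, -2.497, -0.0]
force: [-0.4, -0.0, 0.3]
finger_gap: 0.0004
gripper_force: 0.0
pos [ 0.5107 -0.237   0.1605] yaw 105.32 tilt [-0.0011  0.001 ] F [-0.41 -0.02  0.25] J [ 1.02  0.53 -0.82  1.83  0.46  0.99  0.27]
travel [-1.2  1.8 15.5] rotz units 0.04
```

```bash
python3 -m inch '{"hand":[0,0,0,0,0,0,0],"travel":[[-1,2,0],[0,0,3],[0,0,3],[0,0,3],[0,0,2],[0,0,0],[0,0,0]],"rot":[[0,0,0],[0,0,0],[0,0,0],[0,0,0],[0,0,0],[0,0,0],[0,0,0]]}'
python3 -c "
from h import *
go(.5127,-.2376,.145,105.1)"
```

```text
t: 17.25
tool_pos: [0.5133, -0.2378, 0.1506]
tcp_rot: [1.906, 2.497, -0.0]
force: [-2.0, -0.3, 4.0]
finger_gap: 0.0002
gripper_force: 1.9
pos [ 0.5133 -0.2378  0.1506] yaw 105.3 tilt [ 0.0001 -0.0003] F [-2.02 -0.27  4.  ] J [ 1.01  0.54 -0.81  1.83  0.47  0.97  0.26]
travel [ 0.4 -0.6  5.6] rotz units 0.03
```

```bash
python3 -m inch '{"hand":[0,0,0,0,0,0],"travel":[[0,0,2],[0,0,2],[0,0,1],[0,0,0],[0,0,0],[0,0,0]],"rot":[[0,0,0],[0,0,0],[0,0,0],[0,0,0],[0,0,0],[0,0,0]]}'
sed -i 's/^    z=.*/    z=.113/' bar.py; python3 bar.py push
```

```text
t: 18.0
tool_pos: [0.5134, -0.2378, 0.146]
tcp_rot: [1.906, 2.497, -0.001]
force: [-3.5, -0.6, 9.0]
finger_gap: -0.0001
gripper_force: 4.6
pos [ 0.5134 -0.2378  0.146 ] yaw 105.3 tilt [ 0.0001 -0.0007] F [-3.46 -0.64  8.97] J [ 1.    0.55 -0.81  1.83  0.48  0.96  0.26]
travel [  0.4  -0.6 -14. ] rotz units 0.03
top 842 along [0.0023 0.1513] across [-0.0233  0.0244]
  end n 620 across mid 0.0004 z 0.1147
side 1632 along [-0.1478  0.1495] across [-0.0261  0.0245]
  end n 852 across mid -0.0006 z 0.1133
  end n 392 across mid -0.0026 z 0.1133
```

View pics/push.png

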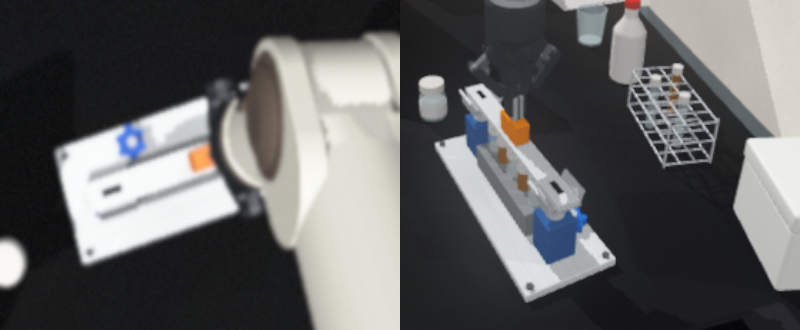

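Both ends sank about 8 mm and stayed level, under a push of about 9 N. I add a touch more, hold, and hand in.

```bash
python3 -m inch '{"hand":[0,0,0,0,0,0,0,0,0,0],"travel":[[0,0,0.5],[0,0,0],[0,0,0],[0,0,0],[0,0,0],[0,0,0],[0,0,0],[0,0,0],[0,0,0],[0,0,0]],"rot":[[0,0,0],[0,0,0],[0,0,0],[0,0,0],[0,0,0],[0,0,0],[0,0,0],[0,0,0],[0,0,0],[0,0,0]]}'
python3 -m inch '{"hand":[0,0,0,0,0,0],"travel":[[0,0,0],[0,0,0],[0,0,0],[0,0,0],[0,0,0],[0,0,0]],"rot":[[0,0,0],[0,0,0],[0,0,0],[0,0,0],[0,0,0],[0,0,0]]}'
python3 -c "
from station import bot
f=bot.sense()['force'][2]; print(f)
if 7.5<f<12.5: print(bot.close_job())"
```

```text
t: 19.35
tool_pos: [0.5134, -0.2378, 0.1456]
tcp_rot: [1.905, 2.497, -0.001]
force: [-3.3, 0.9, 9.2]
finger_gap: -0.0001
gripper_force: 4.8
t: 20.1
tool_pos: [0.5134, -0.2378, 0.1456]
tcp_rot: [1.905, 2.497, -0.001]
force: [-3.3, 0.7, 9.9]
finger_gap: -0.0002
gripper_force: 4.8
9.944449614162167
the job is handed in; nothing more can be done
None
```

The bar lies centred and level across both saddles and is held down with about 10 N (both ends about 8 mm below where it rested); the job was handed in at about 20 s, with no verdict returned.

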